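# Dry relief stroke on a sprung tilt plate

### The arm

A 7-joint arm with a two-finger parallel gripper is mounted at the origin on the work surface. World frame = base frame: x ahead of the robot, y to its left, z up, the work surface at z = 0. Lengths are in m, angles in rad, forces in N, time in s.
With the tool pointing down it reaches from about 0.35 to 0.9 m from the base axis. Payload 19.9 kg.
Tool frame: the origin (TCP) lies between the finger pads; the fingertips stand 19 mm ahead of it and the grasp point (between the pads) is the TCP; z points along the fingers, y is the direction in which the jaws open and shut (so a half turn about z gives the same grasp; the last joint's range is limited). The gripper opens to 94 mm and grips with 3 to 60 N. Pads are 16 mm wide; open, the fingers measure 119 mm over their backs; the gripper's body (75 mm by 177 mm) begins 78 mm behind the grasp point.
Start: joints at [-1.381, 0.417, -0.01, 1.614, 0.005, 1.111, -0.053], TCP at [0.143, 0.608, 0.224] pointing down, gripper open.
Joint ranges: [-2.81, 2.81], [-0.39, 2.02], [-1.27, 1.25], [0.06, 2.57], [-1.19, 4.33], [0.19, 2], [-2.82, 2.82]. Speed limits (rad/s): [1.89, 1.89, 2.39, 2.39, 3.01, 3.01, 3.01].

### API

Orientations are given as a 3x3 rotation matrix whose columns are the frame's x, y, z axes.
In Python, from rig import robot gives the robot as it stands. Calls block until the motion is done:
- robot.move_ptp(position, orientation): joint-space move of the TCP to a pose.
- robot.move_linear(position, velocity=0.15, frame=None, threshold=None): straight line of the TCP; frame=None keeps the orientation; velocity is the mean speed in m/s. With threshold (N) it stops when the force on the tool has changed by that much, and returns True; else False.
- robot.goto_joints(angles): joint-space move.
- robot.gripper_to(opening): finger opening in m; the grip force is fixed at half the most; returns when the fingers have stopped.
- robot.pause(seconds).
- robot.ik(position, orientation): joint angles nearest the present ones, or None.
- robot.get_state(): the state.
- robot.grab_frame(name): name is "scene" or "side" or "wrist"; returns the picture (400x640x3 uint8, red, green, blue); there is no depth.
- robot.camera_info(name): a dict with "fx", "fy", "cx", "cy" (pixels), "dist" ([k1, k2, p1, p2, k3] as OpenCV has them; the pictures are not rectified), "rvec" (rotation vector, rad) and "tvec" (3), from world to camera coordinates, as OpenCV has them. Camera axes: x right, y down, z forward; pixel columns grow to the right and rows downward; lengths in m; the calibration is good to about 2 mm. A picture is of the moment at which its call begins: read the wrist's pose just before it. camera_info takes no time and is no camera call; for the wrist camera it gives the pose at the moment of the call.
A pose or a line that the arm cannot do raises robot.PlanningError and nothing moves.
- robot.sign_off(): hands the job in, once; it reports no verdict.
The state is a dict: "time": time; "qpos": joint angles; "joint_vel": joint speeds; "effort": joint torques, N m; "ee_pos": TCP position; "tool_rot": TCP orientation; "force": force on the tool from outside, world axes, zero at the start; "moment": the same for the moment, N m; "opening": finger opening in m.
Only numpy, scipy, OpenCV 4.12 (cv2) and the standard library are available. Lean on these libraries where they do the work, as an engineer would, in place of code of your own. Each camera call takes 0.05 s, during which the arm holds its last target.

### The job

Try the relief stroke of the cutter-grinding fixture: with closed fingertips press down the round pad on the sprung corner of its tilt plate until the plate's pointer lines up with the index tab set on the scale, without running past it, and hold it there for a second. Then ease the pad slowly back up under the fingertips, never letting the plate snap back, until it is fully up against its stop, and draw clear. Grip nothing, and leave the index tab and the loose things around the fixture as they are.

Things in the scene. Friction and masses are not known exactly. Their poses are not given: they have to be found in the camera images.
- fixture: Steel tilt fixture fixed to the bench, base plate 130 x 308 x 12 mm, from y = -113 to +195 mm. Origin on the bench surface under the base, x along the short side, y along the long side, z up. Above it lies an aluminium tilt plate, 100 x 180 x 12 mm (y = -90 to +90 mm), top 72 mm above the bench, hinged along x at y = -75 mm, 66 mm up
- press_pad: Round black domed thumb pad on the sprung corner of the tilt plate, 36 mm across, flat on top over 22 mm, 16 mm tall, moving with the plate; its origin is the centre of its underside on the plate's top
- pad_top (a point): Centre of the pad's top face, where to press: 88 mm above the bench at rest, fixture x = -28, y = 70 mm, 145 mm from the tilt axis: it goes down 2.5 mm per degree (145 mm per rad). The spring pushes back with roughly 3 to 7 N at first and 10 to 16 N at the tab's lowest settings, and returns the plate when let go
- nut_top (a point): Centre of the top of the flat stop nut, 18 mm across, 78 mm above the bench, on the plate's other +y corner (fixture x = 30, y = 70 mm). It does not move and is not the thing to press
- block_top (a point): Centre of the top of the steel collet block bolted on the plate's hinge end, 110 mm above the bench; the block is 42 mm (x) by 58 mm (y) by 38 mm tall; an end mill points out of it to -y
- scale_top (a point): Top middle of the graduated scale, an upright aluminium quadrant on the base at fixture x = 50, y = 141 to 181 mm (4 mm thick in x, 40 mm wide in y, reaching 85 mm above the bench) facing the fixture's +x, with a dark line every 2 degrees from 0 to 12 degrees downward
- pointer_tip (a point): Tip of the dark pointer fixed along the plate's +x edge, 229 mm from the tilt axis; it sweeps down the scale as the pad is pressed, 4 mm per degree. At rest it is 66 mm above the bench, at the scale's 0 line
- index_tip (a point): Point of the index tab: a dark steel rider (14 x 14 x 16 mm) with a round thumb screw on the outer (+y) edge of the scale, its point facing the pointer's tip, 231 mm from the tilt axis. Its angle differs between starts, 4 to 9 degrees below the 0 line (16 to 36 mm lower). The pointer lines up with it when both are at the same height
- tilt_plate (a joint): Tilt of the plate, rad: 0 at rest, fully up against its stop, growing as the pad goes down, to 0.20 at the bottom stop. Released, it springs back up quickly by itself
- index_tab (a joint): Angle of the index tab below the 0 line, rad, about the same axis and in the same sense as tilt_plate: the pointer lines up when tilt_plate equals this value. Held by light friction; to be left alone
- wrench: Loose steel open-ended wrench, 150 mm long, lying on the bench on the robot's side of the fixture; to be left alone
- collet: Loose steel collet standing on its narrow end, 34 mm across the top and 52 mm tall; origin at the centre of its underside; to be left alone
- collet_nut: Loose dark steel collet nut lying flat, a ring 44 mm across and 22 mm tall; origin at the centre of its underside; to be left alone
- oil_tin: Loose small grey tin, 48 mm across and 62 mm tall; origin at the centre of its underside; to be left alone

How it is judged:
On the way, in this order (a step that is already met when the one before it is completed fails the run):
1. the pad is pressed by the fingers and the pointer stands at the index tab (within 4 mm, about 1 degree) for half a second (z of pointer_tip in the frame of index_tip between -0.004 and 0.004 m and contact force between press_pad and the fingers above 1 N), for 0.5 s.
2. the plate is back up at its stop (value of joint tilt_plate below 0.01 rad), for 0.2 s.
At the end, for the whole second after the job is handed in: The plate is at rest, fully up against its stop (tilt under 0.01 rad), the index tab is where it was set (within 1.5 mm) and the loose things are within 10 mm of where they stood (value of joint tilt_plate below 0.01 rad and velocity of joint tilt_plate between -0.05 and 0.05 rad/s and distance of index_tip from where it was at the start of the episode below 0.0015 m and distance of each of wrench, collet, collet_nut, oil_tin from where it was at the start of the episode below 0.01 m); the robot touches nothing.
It fails at once if the pointer runs past the index tab by more than 7 mm (z of pointer_tip in the frame of index_tip below -0.007 m).
It fails at once if the plate snaps back up (faster than 1 rad/s, 145 mm/s at the pad) (velocity of joint tilt_plate below -1 rad/s).
It fails at once if the pad is gripped or struck (more than 35 N between it and the fingers) (contact force between press_pad and the fingers above 35 N).
It fails at once if the index tab is touched (more than 1 N) or moved (contact force between index_tab and anything else above 1 N or distance of index_tip from where it was at the start of the episode above 0.002 m).
It fails at once if a loose thing is lifted, carried or knocked (more than 10 mm) (distance of any of wrench, collet, collet_nut, oil_tin from where it was at the start of the episode above 0.01 m).
It also fails if it takes over 42 s, if anything falls off the work surface, if the arm or the gripper's body presses on something with over 40 N, if the wrist force passes 120 N, or if a joint passes its speed limit or range.

## Working session

There is one attempt and no reset: what is moved stays moved. The work goes in short steps, each a Python script; the robot and the scene stay as the last script left them, time stands still between calls to the robot, and variables do not carry over. Pictures are saved under pics/ and viewed, and the job is handed in when it is done.

```bash
mkdir -p pics; ls; python3 - <<'E'
from rig import robot
import cv2
for n in ["scene","side","wrist"]:
    cv2.imwrite(f"pics/{n}0.png",robot.grab_frame(n)[:,:,::-1])
    print(n,robot.camera_info(n))
s=robot.get_state();print(s)
E
```

```text
pics
scene {'fx': 372.11383345960763, 'fy': 372.11383345960763, 'cx': 322.7766178127619, 'cy': 199.39797370466343, 'dist': array([-0.01365296,  0.        ,  0.        ,  0.        ,  0.        ]), 'rvec': array([ 1.9780138 ,  1.50789385, -0.58845996]), 'tvec': array([-0.19136081, -0.34137171,  1.27814063])}
side {'fx': 417.0045029864922, 'fy': 417.0045029864922, 'cx': 311.75642277007097, 'cy': 193.64329571413398, 'dist': array([0.01547718, 0.        , 0.        , 0.        , 0.        ]), 'rvec': array([ 2.07318311, -0.56104843,  0.29900389]), 'tvec': array([-0.5351972,  0.2619671,  0.7862298])}
wrist {'fx': 294.51641387629036, 'fy': 294.51641387629036, 'cx': 321.0258160625416, 'cy': 195.81708476343275, 'dist': array([0.00267557, 0.        , 0.        , 0.        , 0.        ]), 'rvec': array([-2.28816403, -1.81298036, -0.24441695]), 'tvec': array([-0.62473145, -0.02784825,  0.39119366])}
{'time': 0.15, 'qpos': array([-1.38151739,  0.4178504 , -0.01031729,  1.61402037,  0.00469043,
        1.11067175, -0.05303175]), 'joint_vel': array([ 0.00233329, -0.00171077,  0.00052631, -0.00208909, -0.00114618,
       -0.00045811,  0.00105909]), 'effort': array([-2.70612773e-04, -8.51535344e+01,  6.38645533e-01, -4.26133990e+01,
       -4.88557981e-02,  1.72479171e-02,  3.85313899e-05]), 'ee_pos': array([0.14289608, 0.6081782 , 0.22396698]), 'tool_rot': array([[-9.73485013e-01,  2.28750752e-01, -1.49907156e-04],
       [ 2.28750793e-01,  9.73484586e-01, -9.13659097e-04],
       [-6.30678997e-05, -9.23724819e-04, -9.99999571e-01]]), 'force': array([0.81202223, 1.18759042, 0.12081749]), 'moment': array([ 0.03638304, -0.00517231, -0.00602234]), 'opening': 0.09427213731397324}
```

View pics/scene0.png

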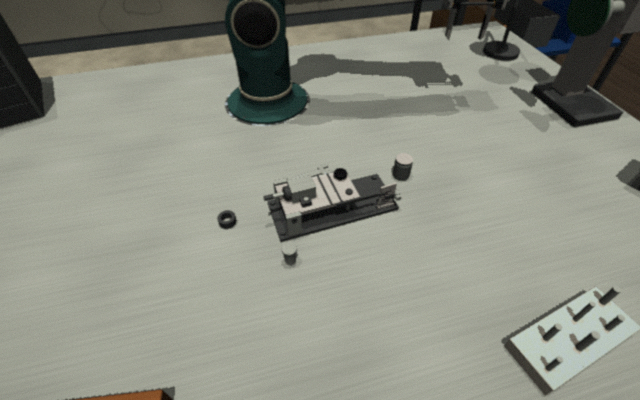

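View pics/side0.png

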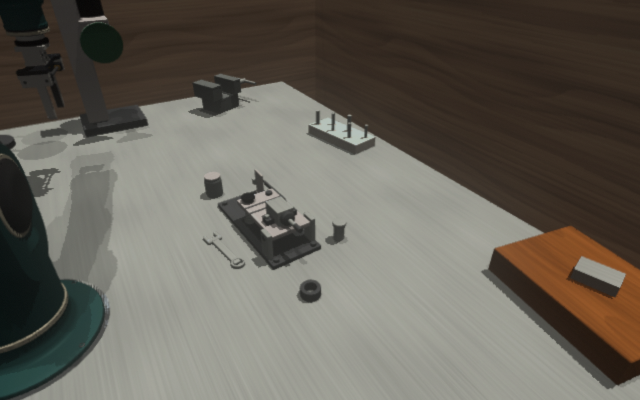

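View pics/wrist0.png

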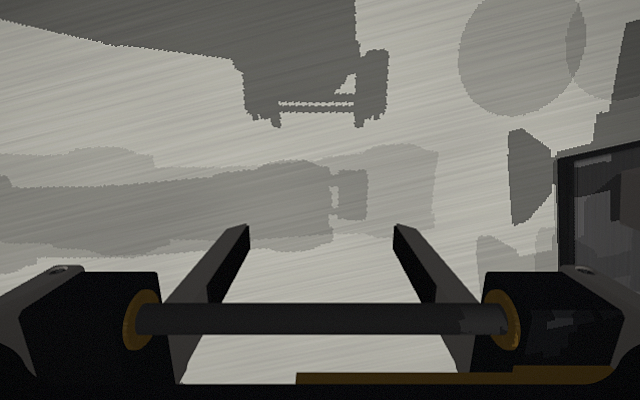

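The scene picture shows the pad near (340,174), the stop nut near (349,192) and the scale near (390,196). In the side picture the pad is near (248,198). I'll enlarge both.

```bash
python3 - <<'E'
import cv2
a=cv2.imread("pics/scene0.png")[150:275,210:420]
cv2.imwrite("pics/scene0c.png",cv2.resize(a,(798,475),interpolation=cv2.INTER_CUBIC))
a=cv2.imread("pics/side0.png")[160:310,190:360]
cv2.imwrite("pics/side0c.png",cv2.resize(a,(680,600),interpolation=cv2.INTER_CUBIC))
E
```

```text
(no output)
```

View pics/scene0c.png

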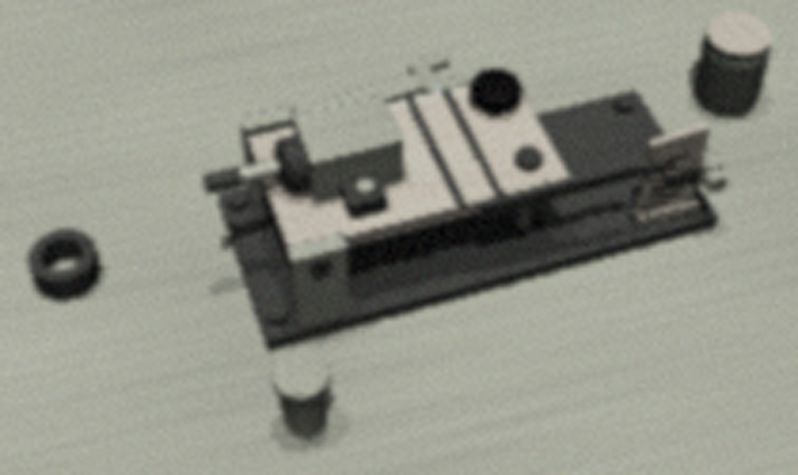

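View pics/side0c.png

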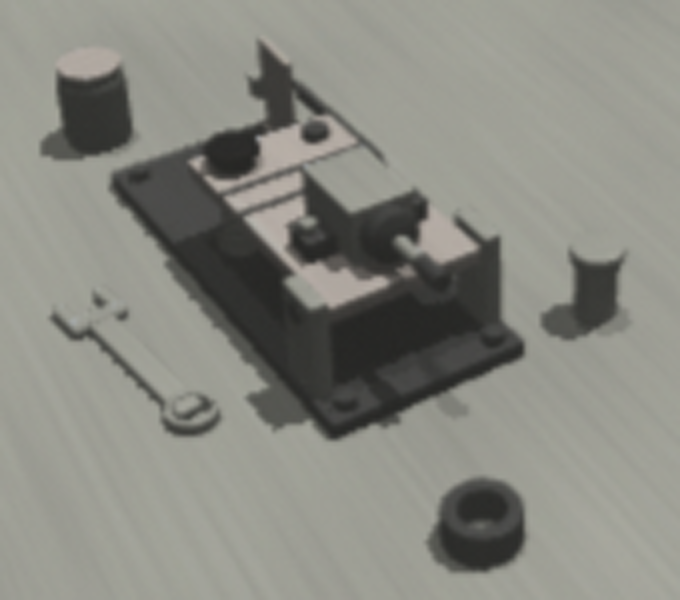

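In the crops I can locate the pad, nut, base corners and scale top corners. I'll fit the fixture pose (x, y, yaw on the bench) to both cameras.

```bash
cat > h.py <<'E'
import numpy as np, cv2
from scipy.optimize import least_squares
def proj(c,P): return cv2.projectPoints(np.atleast_2d(np.float64(P)),c["rvec"],c["tvec"],np.array([[c["fx"],0,c["cx"]],[0,c["fy"],c["cy"]],[0,0,1]]),c["dist"])[0][:,0]
def tow(p,F):
    F=np.atleast_2d(F)/1000.; c,s=np.cos(p[2]),np.sin(p[2])
    return F@np.array([[c,-s,0],[s,c,0],[0,0,1]]).T+[p[0],p[1],0]
def fit(obs,p0=(0.5,-.1,1.)):
    # obs: list of (cam, fixpts mm, px)
    f=lambda p:np.concatenate([(proj(c,tow(p,F))-px).ravel() for c,F,px in obs])
    best=None
    for y in np.arange(-3,3.1,1):
        r=least_squares(f,[.6,.1,y],loss='soft_l1')
        if best is None or r.cost<best.cost: best=r
    return best,f(best.x).reshape(-1,2)
E
python3 - <<'E'
from rig import robot
from h import *
sc=np.array([[-28,70,88,495,87],[30,70,78,528,157],[65,-113,12,269,338],[65,195,12,716,216],[-65,195,12,637,94],[50,141,85,651,148],[50,181,85,708,130]],float)
sd=np.array([[-28,70,88,231,143],[30,70,78,315,128],[-65,-113,12,333,428],[65,-113,12,522,343],[-65,195,12,115,178],[50,181,85,259,40],[50,141,85,290,70]],float)
obs=[(robot.camera_info("scene"),sc[:,:3],sc[:,3:]/3.8+[210,150]),(robot.camera_info("side"),sd[:,:3],sd[:,3:]/4+[190,160])]
r,e=fit(obs);print(r.x,r.cost);print(e.round(1))
np.save("pose.npy",r.x)
print(tow(r.x,[[-28,70,88],[50,161,85],[0,0,0],[50,154,66]]))
c=robot.camera_info("wrist");R=cv2.Rodrigues(c["rvec"])[0];s=robot.get_state()
C=-R.T@c["tvec"];print("cam in tool",s["tool_rot"].T@(C-s["ee_pos"]),(s["tool_rot"].T@R.T).round(3))
E
```

```text
[0.53117345 0.037254   0.05952219] 10.061901911905803
[[-0.1 -1.1]
 [-0.3 -0.5]
 [-1.5  0.3]
 [ 0.6  0.3]
 [-0.2 -1.5]
 [-1.2 -1.4]
 [-0.8 -0.5]
 [ 0.3 -0.8]
 [ 0.4 -0.6]
 [-0.5 -1.1]
 [ 0.8 -0.9]
 [-0.8 -2.3]
 [ 1.3 -0.7]
 [ 0.3 -2.2]]
[[0.49905894 0.10546439 0.088     ]
 [0.57150749 0.20094323 0.085     ]
 [0.53117345 0.037254   0.        ]
 [0.5719239  0.19395563 0.066     ]]
cam in tool [ 0.0773203   0.00037577 -0.15965421] [[-0.    -0.964 -0.266]
 [ 1.     0.    -0.   ]
 [ 0.    -0.266  0.964]]
```

The fit is good to about 1 px. The fixture sits at (0.531, 0.037) with yaw 0.06, and the pad top is at about (0.499, 0.105, 0.088). Next I'll look at the scale face from the +x side with the wrist camera tilted.

```bash
python3 - <<'E'
from rig import robot
from h import *
p=np.load("pose.npy")
tgt=tow(p,[50,161,50])[0]
off=np.array([.0773,.0004,-.1597])
for t in (30,40,50):
  for yaw in (-40,-20,0,20,40):
    for d in (.26,.30):
      a=np.radians(t);b=p[2]+np.radians(yaw)
      Rz=cv2.Rodrigues(np.array([0,0,b]))[0]
      R=Rz@np.array([[np.cos(a),0,-np.sin(a)],[0,-1,0],[-np.sin(a),0,-np.cos(a)]])
      cam=R@np.array([-.266,0,.964]); C=tgt-d*cam; tcp=C-R@off
      q=robot.ik(tcp,R)
      print(t,yaw,d,tcp.round(3),np.linalg.det(R).round(2),None if q is None else np.round(q,2))
E
```

```text
30 -40 0.26 [0.603 0.178 0.133] 1.0 [-0.74  1.03  1.08  1.43 -1.03  1.75 -1.77]
30 -40 0.3 [0.625 0.161 0.161] 1.0 [-0.69  1.02  1.08  1.34 -1.01  1.8  -1.79]
30 -20 0.26 [0.608 0.19  0.133] 1.0 [-0.76  1.08  1.08  1.3  -0.93  1.81 -1.54]
30 -20 0.3 [0.636 0.182 0.161] 1.0 [-0.71  1.09  1.08  1.19 -0.93  1.88 -1.57]
30 0 0.26 [0.61  0.204 0.133] 1.0 [-0.67  0.96  0.7   1.21 -0.56  1.7  -1.48]
30 0 0.3 [0.638 0.205 0.161] 1.0 [-0.64  0.99  0.72  1.09 -0.57  1.79 -1.49]
30 20 0.26 [0.607 0.217 0.133] 1.0 [-0.73  0.96  0.66  1.19 -0.4   1.67 -1.26]
30 20 0.3 [0.633 0.228 0.161] 1.0 [-0.71  0.98  0.67  1.06 -0.42  1.76 -1.27]
30 40 0.26 [0.599 0.228 0.133] 1.0 [-0.81  0.92  0.62  1.24 -0.25  1.59 -1.04]
30 40 0.3 [0.62  0.247 0.161] 1.0 [-0.8   0.94  0.63  1.12 -0.26  1.68 -1.05]
40 -40 0.26 [0.614 0.17  0.125] 1.0 [-0.64  1.14  1.08  1.3  -1.12  1.95 -1.75]
40 -40 0.3 [0.64  0.151 0.148] 1.0 [-0.51  1.06  0.9   1.2  -0.99  1.91 -1.84]
40 -20 0.26 [0.622 0.186 0.125] 1.0 [-0.6   1.13  0.9   1.12 -0.88  1.94 -1.63]
40 -20 0.3 [0.653 0.177 0.148] 1.0 [-0.48  1.09  0.71  0.98 -0.76  1.95 -1
[... 287 characters left out ...]
0.64  0.8  -0.42  2.   -1.31]
40 40 0.26 [0.609 0.237 0.125] 1.0 [-0.78  1.07  0.63  1.04 -0.23  1.8  -1.05]
40 40 0.3 [0.633 0.26  0.148] 1.0 [-0.75  1.11  0.63  0.89 -0.25  1.9  -1.06]
50 -40 0.26 [0.623 0.163 0.115] 1.0 [-0.41  1.1   0.71  1.16 -0.97  1.95 -1.88]
50 -40 0.3 [0.653 0.141 0.131] 1.0 [-0.28  1.08  0.53  1.04 -0.85  1.95 -1.97]
50 -20 0.26 [0.633 0.183 0.115] 1.0 [-0.31  1.12  0.35  0.92 -0.6   1.98 -1.87]
50 -20 0.3 [0.668 0.173 0.131] 1.0 None
50 0 0.26 [0.636 0.205 0.115] 1.0 None
50 0 0.3 [0.672 0.207 0.131] 1.0 None
50 20 0.26 [0.63  0.227 0.115] 1.0 None
50 20 0.3 [0.664 0.241 0.131] 1.0 None
50 40 0.26 [0.618 0.246 0.115] 1.0 None
50 40 0.3 [0.644 0.271 0.131] 1.0 None
```

```bash
python3 - <<'E'
from rig import robot
from h import *
p=np.load("pose.npy")
tgt=tow(p,[50,161,50])[0]
off=np.array([.0773,.0004,-.1597])
def pose(t,d):
      a=np.radians(t)
      Rz=cv2.Rodrigues(np.array([0,0,p[2]]))[0]
      R=Rz@np.array([[np.cos(a),0,-np.sin(a)],[0,-1,0],[-np.sin(a),0,-np.cos(a)]])
      cam=R@np.array([-.266,0,.964]); C=tgt-d*cam
      return C-R@off,R
P,R=pose(35,.30)
robot.move_ptp(P+[0,0,.06],R) if robot.ik(P+[0,0,.06],R) is not None else print("skip")
robot.move_linear(P,velocity=.1)
s=robot.get_state();print(s["time"],s["ee_pos"],P,s["force"])
import pickle
c=robot.camera_info("wrist");im=robot.grab_frame("wrist")[:,:,::-1]
pickle.dump(c,open("w1.pkl","wb"));cv2.imwrite("pics/w1.png",im)
F=[[50,141,85],[50,181,85],[52,154,66],[52,152,34]]
print(proj(c,tow(p,F)))
u,v=proj(c,tgt)[0].astype(int);print(u,v)
a=im[v-75:v+75,u-100:u+100];print(u-100,v-75)
cv2.imwrite("pics/w1c.png",cv2.resize(a,(800,600),interpolation=cv2.INTER_CUBIC))
E
```

```text
3.2 [0.64783401 0.20587244 0.15496016] [0.64767455 0.20588293 0.15464625] [0.58789722 0.4795752  0.30660662]
[[342.88151132 224.89495033]
 [300.52712971 224.92439674]
 [328.80408645 207.61653553]
 [330.170383   183.37014536]]
321 196
221 121
```

View pics/w1.png

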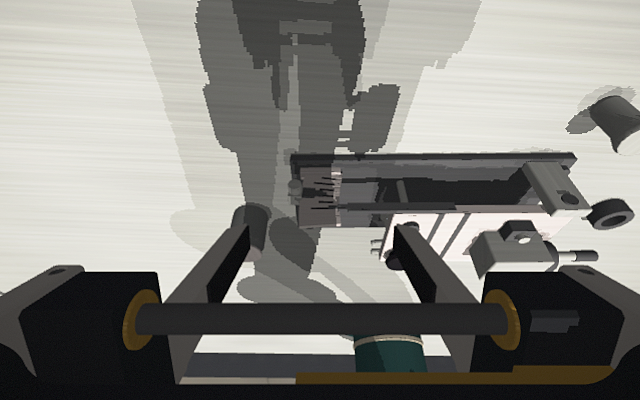

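View pics/w1c.png

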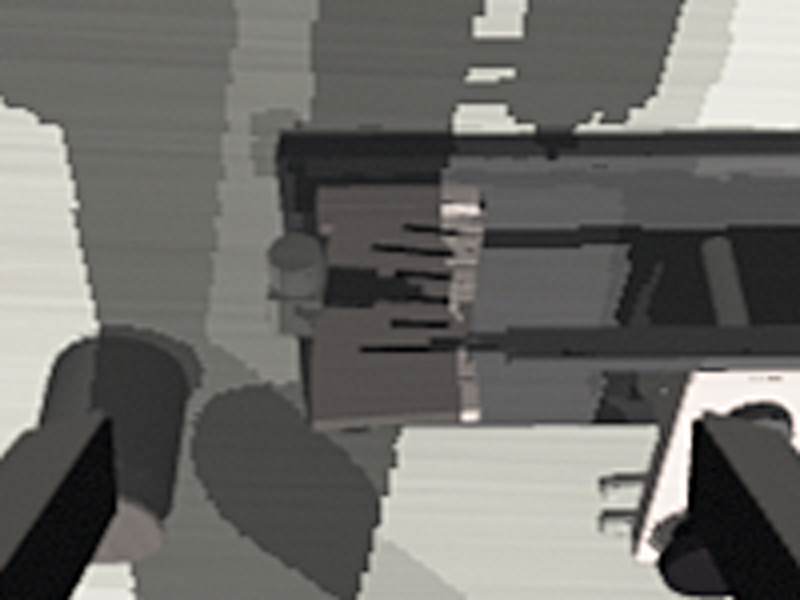

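The view shows the scale face with its lines, the tab's point at about crop (418,292), which lies between the 4° and 6° lines, and the pointer at the 0 line near (430,343). I'll zoom in for a careful measurement.

```bash
python3 - <<'E'
import cv2,numpy as np
a=cv2.imread("pics/w1.png")[162:230,285:370]
b=cv2.resize(a,None,fx=9,fy=8.8,interpolation=cv2.INTER_NEAREST)
b=np.clip(b.astype(float)*1.5,0,255).astype('uint8')
cv2.imwrite("pics/w1z.png",b);print(b.shape)
E
```

```text
(598, 765, 3)
```

View pics/w1z.png

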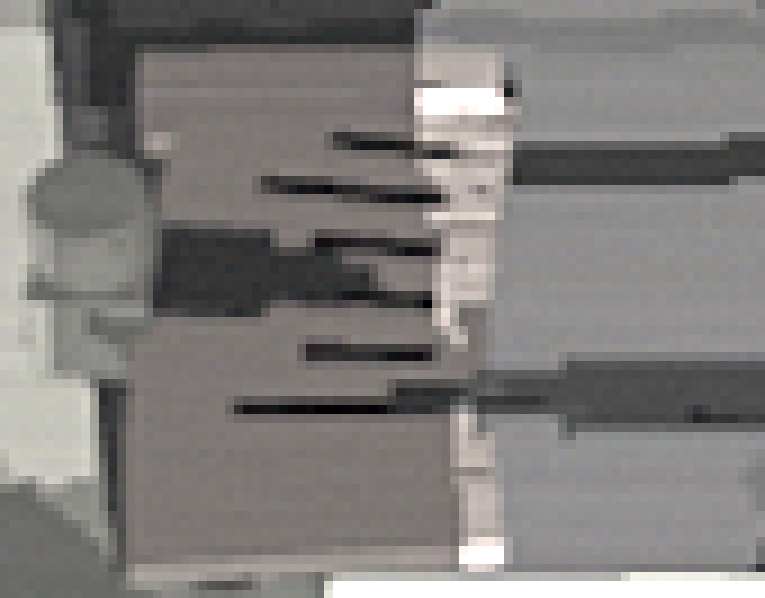

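The zoom gives the 0 line at row 407, the 4° line at about 297 (54 px per 2°), the pointer tip at about 396 and the tab tip at about 282. The pointer and tab share the same parallax, so the tab is at about 4.1–4.2°, which is roughly 10.5 mm of pad travel. I'll close the fingers and go above the pad with the jaw axis along fixture x, so that the contact is narrow in y.

```bash
python3 - <<'E'
from rig import robot
from h import *
p=np.load("pose.npy")
pad=tow(p,[-28,70.7,88])[0]
s=robot.get_state();print(s["time"])
robot.move_linear(s["ee_pos"]+[0,0,.06],velocity=.15)
best=None
for sg in (1,-1):
    b=p[2]+sg*np.pi/2
    R=cv2.Rodrigues(np.array([0,0,b]))[0]@np.diag([1,-1,-1.])
    q=robot.ik(pad+[0,0,.019+.05],R); print(sg,q)
    if q is not None:
        d=np.abs(q-robot.get_state()["qpos"]).max()
        if best is None or d<best[0]: best=(d,R)
R=best[1]
robot.move_ptp(pad+[0,0,.019+.05],R)
robot.gripper_to(0.0)
s=robot.get_state();print(s["time"],s["ee_pos"],pad,s["force"],s["opening"])
c=robot.camera_info("wrist");im=robot.grab_frame("wrist")[:,:,::-1]
cv2.imwrite("pics/w2.png",im)
print(proj(c,tow(p,[[-28,70,88],[30,70,78],[65,195,12],[-65,195,12]])))
cv2.imwrite("pics/scene2.png",robot.grab_frame("scene")[:,:,::-1])
cv2.imwrite("pics/side2.png",robot.grab_frame("side")[:,:,::-1])
E
```

```text
3.25
1 [-0.727951    0.32962974  0.54678388  1.97676596 -0.21791418  0.89223516
 -0.00780334]
-1 [-1.18149124  0.587122    1.20552224  1.98778891 -0.64970085  1.02615369
 -2.74837684]
6.4833 [0.49902835 0.10614342 0.15700848] [0.4990173  0.10616315 0.088     ] [ 0.3213904   0.93926909 -0.47291016] 0.0004113146011295337
[[321.2577355  211.56658911]
 [253.00922047 207.83604131]
 [242.29721041 291.96389549]
 [352.65609155 291.98462925]]
```

View pics/w2.png

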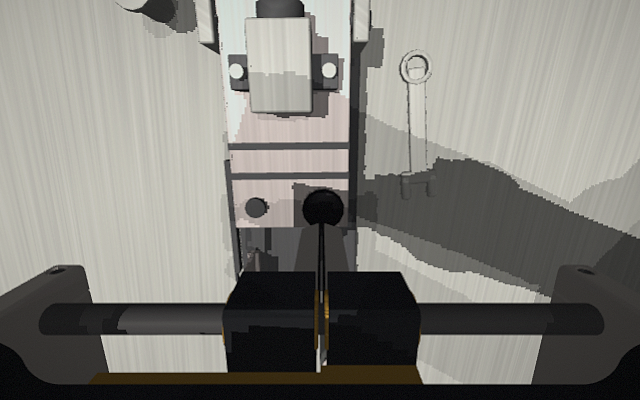

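View pics/side2.png

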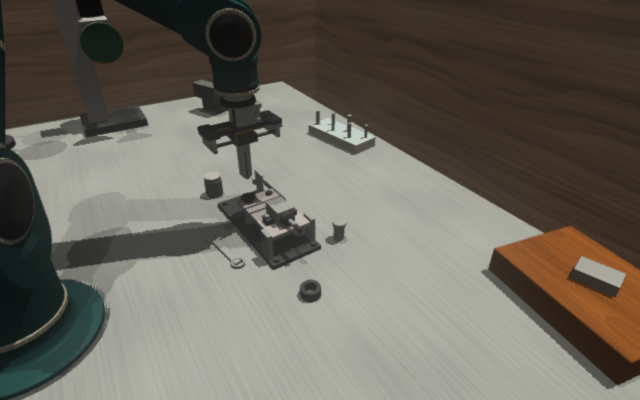

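The wrist picture shows the pad at (322,208) with the closed fingertips straight above it, within about 2 mm of the prediction, and the nut well clear at (256,208). I'll descend and find the contact.

```bash
python3 - <<'E'
from rig import robot
from h import *
s=robot.get_state();x,y,z=s["ee_pos"]
robot.move_linear([x,y,.115],velocity=.06)
s=robot.get_state();print(s["time"],s["ee_pos"],s["force"])
hit=robot.move_linear([x,y,.1035],velocity=.012,threshold=2.0)
s=robot.get_state();print(hit,s["time"],s["ee_pos"],s["force"],s["moment"])
cv2.imwrite("pics/side3.png",robot.grab_frame("side")[:,:,::-1])
E
```

```text
7.4833 [0.49920002 0.1060522  0.11521668] [ 0.27165593  0.34541288 -0.44888598]
True 8.1583 [0.49896905 0.10624519 0.10678085] [1.63605982 1.85711376 4.30487502] [ 0.3146395  -0.06588328  0.00258944]
```

Contact came at TCP z = 0.1068, matching the pad at 88 mm. I'll press most of the way (9 mm) slowly and look.

```bash
python3 - <<'E'
from rig import robot
from h import *
s=robot.get_state();x,y,z=.4990,.1062,0
robot.move_linear([x,y,.098],velocity=.012)
s=robot.get_state();print(s["time"],s["ee_pos"],s["force"],s["moment"])
for n in ("scene","side","wrist"): cv2.imwrite(f"pics/{n}4.png",robot.grab_frame(n)[:,:,::-1])
s=robot.get_state();print(s["time"],s["ee_pos"],s["force"])
def crop(n,k,x0,x1,y0,y1):
    return cv2.resize(cv2.imread(f"pics/{n}{k}.png")[y0:y1,x0:x1],None,fx=7,fy=7,interpolation=cv2.INTER_CUBIC)
a=np.vstack([crop("scene",2,325,435,160,200),crop("scene",4,325,435,160,200)])
cv2.imwrite("pics/sc4.png",a)
a=np.hstack([crop("side",2,215,270,160,240),crop("side",4,215,270,160,240)])
cv2.imwrite("pics/sd4.png",a);print(a.shape)
cv2.imwrite("pics/w4.png",cv2.resize(cv2.imread("pics/wrist4.png")[150:300,200:400],(800,600),interpolation=cv2.INTER_CUBIC))
E
```

```text
9.0917 [0.49895137 0.10711371 0.09803241] [-1.133749    6.32931345  8.73679882] [ 1.52987232  0.38319391 -0.03109702]
9.2417 [0.49896531 0.10710424 0.09805901] [-0.46357861  6.21425535  8.01943574]
(560, 770, 3)
```

View pics/sc4.png

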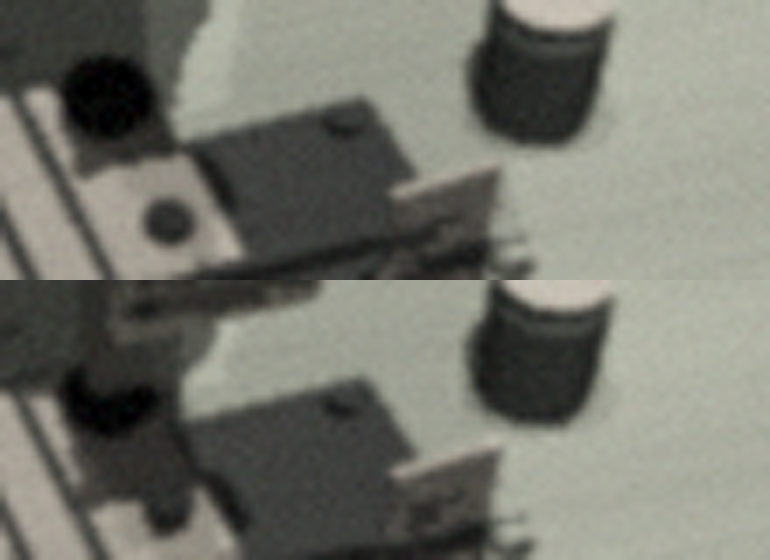

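View pics/sd4.png

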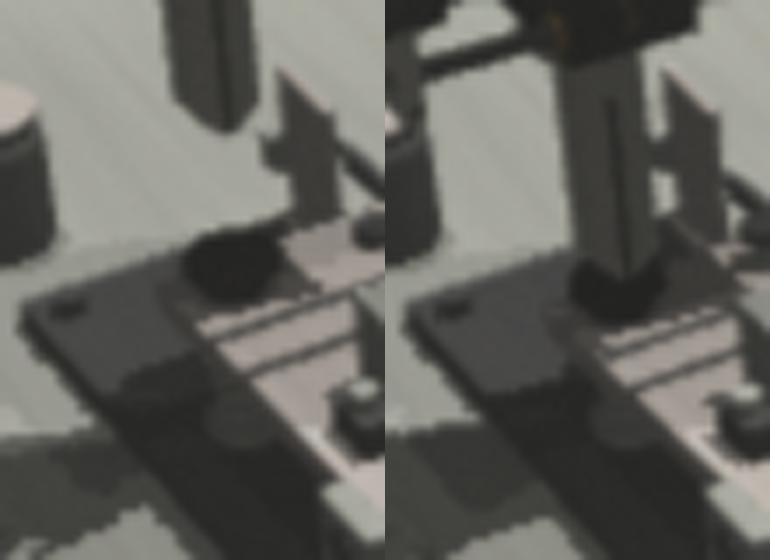

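View pics/w4.png

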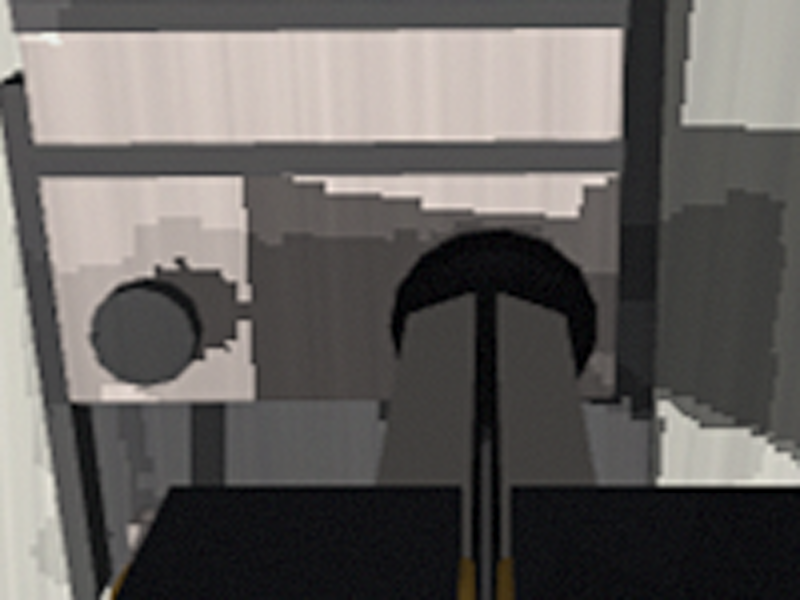

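The fingers sit centred on the pad at about 8–9 N. The pad shifts slightly toward +y as it tilts, so I'll follow it by about 1.5 mm. I'll now make the last bit of travel, to 10.2 mm of drop, hold it, and compare pictures of the pointer.

```bash
python3 - <<'E'
from rig import robot
from h import *
p=np.load("pose.npy")
robot.move_linear([.4989,.1077,.0968],velocity=.008)
robot.pause(.7)
s=robot.get_state();print(s["time"],s["ee_pos"],s["force"],s["moment"])
for n in ("scene","side"): cv2.imwrite(f"pics/{n}5.png",robot.grab_frame(n)[:,:,::-1])
def crop(n,k,x0,x1,y0,y1,f):
    return cv2.resize(cv2.imread(f"pics/{n}{k}.png")[y0:y1,x0:x1],None,fx=f,fy=f,interpolation=cv2.INTER_CUBIC)
a=np.vstack([crop("scene",k,360,408,178,208,10) for k in (2,5)])
a=np.clip(a*1.4,0,255).astype('uint8')
cv2.imwrite("pics/sc5.png",a);print(a.shape)
c=robot.camera_info("scene")
for th in (0,3,4.15,5):
    t=np.radians(th); 
    q=proj(c,tow(p,[[54,-75+229*np.cos(t),66-229*np.sin(t)],[-28,-75+145*np.cos(t)+22*np.sin(t),66+22*np.cos(t)-145*np.sin(t)]]))
    print(th,((q-[360,178])*10).round(0).tolist())
E
```

```text
10.3333 [0.49893737 0.10747197 0.09690882] [-1.08251609  0.14532714  7.25860901] [-0.09268453  0.28571623  0.01870292]
(600, 480, 3)
0 [[249.0, 150.0], [-198.0, -62.0]]
3 [[242.0, 185.0], [-196.0, -40.0]]
4.15 [[238.0, 198.0], [-195.0, -32.0]]
5 [[236.0, 208.0], [-195.0, -26.0]]
```

View pics/sc5.png

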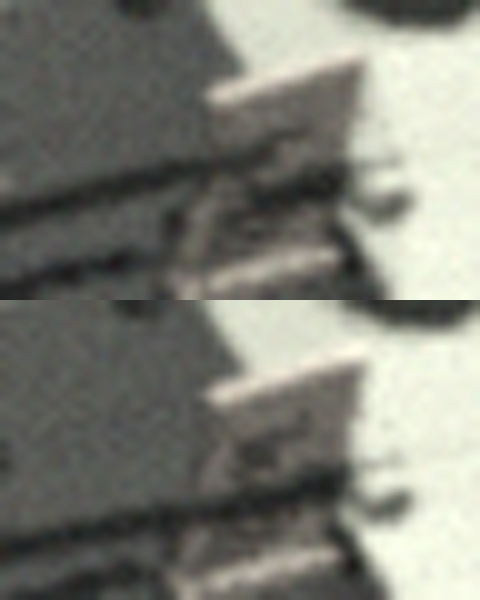

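In the lower picture the pointer bar now runs straight into the tab's point (near (255,500)–(340,482)), where at rest it stood about 50 px above it. They line up, with about 7 N on the pad. I'll finish the hold, ease up slowly and draw clear.

```bash
python3 - <<'E'
from rig import robot
from h import *
robot.pause(.8)
s=robot.get_state();print(s["time"],s["ee_pos"],s["force"])
robot.move_linear([.4989,.1068,.1045],velocity=.007)
s=robot.get_state();print(s["time"],s["ee_pos"],s["force"])
robot.move_linear([.4989,.1062,.1095],velocity=.005)
robot.pause(.3)
s=robot.get_state();print(s["time"],s["ee_pos"],s["force"])
robot.move_linear([.4989,.1062,.19],velocity=.06)
s=robot.get_state();print(s["time"],s["ee_pos"],s["force"])
for n in ("scene","side","wrist"): cv2.imwrite(f"pics/{n}6.png",robot.grab_frame(n)[:,:,::-1])
def crop(n,k,x0,x1,y0,y1,f):
    return cv2.resize(cv2.imread(f"pics/{n}{k}.png")[y0:y1,x0:x1],None,fx=f,fy=f,interpolation=cv2.INTER_CUBIC)
a=np.vstack([crop("scene",k,360,408,178,208,10) for k in (0,6)])
cv2.imwrite("pics/sc6.png",np.clip(a*1.4,0,255).astype('uint8'))
a=np.hstack([crop("side",k,195,350,160,310,2.5) for k in (0,6)])
cv2.imwrite("pics/sd6.png",a)
E
```

```text
11.2333 [0.49893512 0.10745561 0.09691127] [-1.81222772  0.20462885  8.16828333]
12.4917 [0.49896505 0.10660768 0.10453191] [ 0.08778492 -0.73049776  4.97535131]
13.95 [0.49888598 0.10618236 0.10947455] [ 0.06169851  0.00576002 -0.02588679]
15.4417 [0.49875188 0.10616724 0.18973046] [0.38097572 0.32578938 0.36984897]
```

View pics/sc6.png

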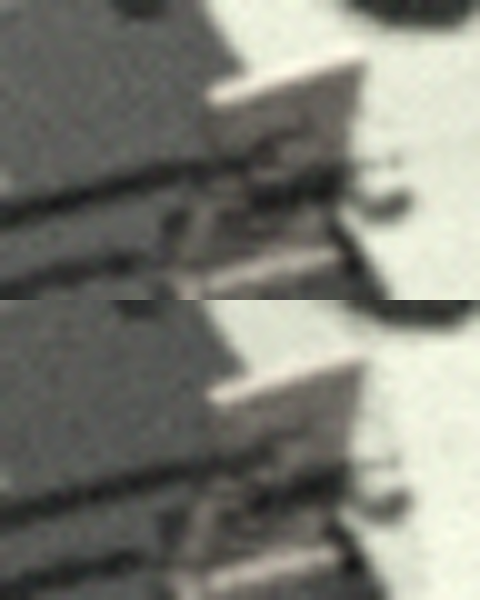

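View pics/sd6.png

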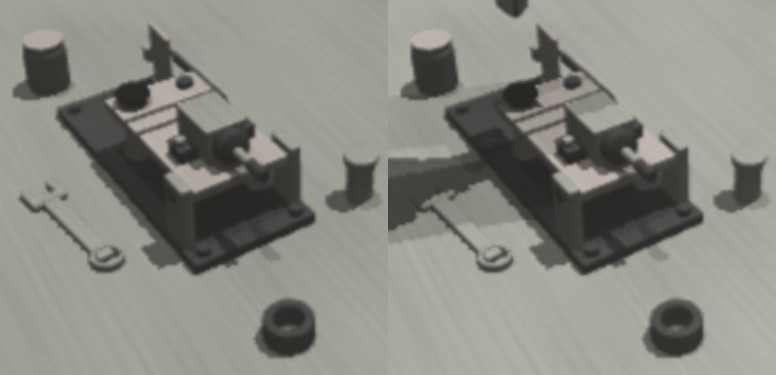

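The pointer is back on the 0 line (the bar ends at the same (270,155) offset in both crops), the tab is unchanged, and all the loose things are where they were. I'll hand it in.

```bash
python3 - <<'E'
from rig import robot
robot.sign_off(); print(robot.get_state()["time"])
E
```

```text
the job is handed in; nothing more can be done
the job is handed in; nothing more can be done
```

I pressed the pad down to the index tab, held it there and eased it back up to its stop. The job was handed in at about 15.6 s of the 42 s allowed; no verdict was reported.

- **Tab setting:** in the wrist-camera view of the scale, the tab was about 4.1–4.2° below the 0 line.
- **Press:** the closed fingertips met the pad at 88 mm, as expected, and went down about 10 mm. I held it there for about 1.5 s at 7–8 N. The scene picture showed the pointer running straight into the tab's point. That view resolves only about 3 mm per pixel, but the fingertip height agreed with it, to about 0.25° depending on where on the pad the fingers bore.
- **Release:** I raised the pad at 5–7 mm/s. The force fell to zero by the time the fingertips were 2.5 mm above the pad's rest height, and I drew clear to about 83 mm above it.
- **Last checks:** the final pictures show the pointer back at the 0 line, and the tab and the four loose things where they stood at the start. Nothing failed.
- **One disagreement:** the camera views differed by about 2 mm on where the fixture stands, which is within the stated calibration error. I made no correction for it.

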